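Ring for the setter and hold the stone tweezers open at the mark

TASK

Ring the call bell by pressing its button right down to the stop; then pick up the big sprung tweezers (the two wooden cheeks are the grip), squeeze them until the red pointer stands inside the green band, and carry them over the stone tray. Finish while still holding them there steadily and level, raised clear above the tray with the tips over its blue lining and the pointer inside the band, so that the setter can slip a stone in. Leave everything else on the bench where it is.

Things in the scene. Friction and masses are not known exactly. Their poses are not given: they have to be found in the camera images.
- bell_top (a point): Call bell fixed to the bench: silver dome 92 mm across with a brass push button 24 mm across on top. This point is the middle of the button's upper face (70 mm above the bench when up). z is up.
- bell (a joint): Travel of the bell's button in m: 0 up, 0.007 down at its stop. Spring: about 1.6 N to start it, 4.7 N at the stop; it comes up again when let go.
- tweezers_grip (a point): Big sprung steel tweezers, 200 mm long, about 80 g (balancing near this point), lying level on a blue rest. This point: midway between the two pale wooden cheeks to pinch, half-way up (35 mm above the bench at the start). x points to the tips, z up, y across the arms. Cheeks: 26 mm long (along x), 18 mm tall; 44 mm over their outer faces when open.
- tweezers_tip (a point): Midway between the tips of the tweezers, 80 mm ahead of tweezers_grip along x. Same axes. The highest part, the red pointer, is 14 mm above the grip point and 40 to 55 mm ahead of it.
- jaw (a joint): How far each arm is squeezed in, rad: 0 open (tips 38 mm apart), 0.105 stop. Both arms move equally, about hinges 95 mm behind tweezers_grip; width over the cheeks' middle = 44 mm - 190 mm/rad x jaw. Spring: about 4 N on each cheek to start, 9 N near the stop; opens when let go. The pointer lies 38 mm - 273 mm/rad x jaw along the white bar from the middle of the +y arm.
- band (a joint): Place of the green band on the white bar, m, 0 to 0.0115; it stays as set. Its middle lies 15.5 mm + this value from the middle of the +y arm, so the pointer is on the band's middle at jaw = (0.0225 - band) / 0.273.
- band_mid (a point): Middle of the top of the green band (6 mm wide along the bar) on the white cross bar fixed to the tweezers' +y arm near the tips. y runs along the bar (it turns with that arm). It is the mark for the tip gap.
- pointer (a point): The red needle on the tweezers' other (-y) arm, just above the white bar; squeezing moves it along the bar towards the +y arm. This point is the needle over the middle of the bar.
- tray_mid (a point): Fixed stone tray, light wood, blue lining, 130 x 150 mm outside (x, y), 18 mm high. This point is the middle of its lining, 6 mm above the bench. z up.
- rest: Fixed blue rest under the tweezers. Origin on the bench under tweezers_grip; x towards the tips at the start. End blocks 30 mm high carry the tweezers (from 80 mm behind and from 48 mm ahead of the origin outwards); between them, under the cheeks, only a slab 6 mm high, 60 mm wide. Ribs 37 mm high on either side of the tweezers' round rear end.
- jar_amber: Bystander, leave alone: small jar of amber glass with metal lid, 44 mm across, 45 mm tall. Origin at the middle of its underside.
- jar_green: Bystander, leave alone: small jar of green glass with metal lid, 44 mm across, 45 mm tall. Origin at the middle of its underside.
- dish: Bystander, leave alone: open steel bowl, 64 mm across, 22 mm tall. Origin at the middle of its underside.
- loupe: Bystander, leave alone: black eye loupe, 36 mm across, 30 mm tall. Origin at the middle of its underside.
- dop: Bystander, leave alone: brass dop standing upright, 22 mm across, 50 mm tall. Origin at the middle of its underside.
- driver: Bystander, leave alone: screwdriver lying flat, 170 mm long, under 35 mm tall.
- stone_box: Bystander, leave alone: clear stone box 60 x 45 x 22 mm. Origin at the middle of its underside.
Things that resemble listed ones, but are neither listed nor needed, are in the scene too. Leave any purple look-alike of the part that bears bell_top alone. There is more than one size of the part that bears tweezers_grip; the job needs the larger.

How it is judged:
By the outcome, as a careful person would: the job done as asked, in the order asked, and still so for the second after the job is handed in, while the arm keeps its last pose, push and grip.
It also fails if it takes over 42 s, if anything falls off the work surface, if the arm or the gripper's body presses on something with over 40 N, if the wrist force passes 120 N, or if a joint passes its speed limit or range.

ROBOT

A 6-joint arm with a two-finger parallel gripper is mounted at the origin on the work surface. World frame = base frame: x ahead of the robot, y to its left, z up, the work surface at z = 0. Lengths are in m, angles in rad, forces in N, time in s.
With the tool pointing down it reaches from about 0.25 to 0.775 m from the base axis. Payload 4 kg.
Tool frame: the origin (TCP) lies at the very end of the fingers, on their centre line; the grasp point (between the pads) lies 19 mm behind it; z points along the fingers, y is the line along which they close (so a half turn about z gives the same grasp; the last joint's range is limited). The gripper opens to 94 mm and grips with 3 to 60 N. Pads are 16 mm wide; open, the fingers measure 119 mm over their backs; the gripper's body (75 mm by 177 mm) begins 78 mm behind the grasp point.
Start: joints at [1.033, 0.087, 1.371, -0, 1.684, -0.103], TCP at [0.232, 0.499, 0.206] pointing down, gripper open.
Joint ranges: [-3.1, 3.1], [-0.76, 2.03], [0.27, 2.55], [-1.08, 4.22], [0.17, 2.65], [-2.57, 2.57]. Speed limits (rad/s): [2.79, 2.79, 3.14, 3.14, 3.14, 3.14].

INTERFACE

Orientations are given as [roll, pitch, yaw] about the fixed x, y, z axes, in that order (R = Rz(yaw) Ry(pitch) Rx(roll)).
In Python, from bench import robot, snapshot, finder gives the robot as it stands.
- The arm moves only by the tool drive_tool, never from a script. Its argument "deltas" is text: rows parted by semicolons, each of 7 numbers parted by spaces: the shift along the tool's x, y, z each as a share of 100 mm, from -1 to 1, then the turn, a rotation vector about the tool's x, y, z each as a share of 90 degrees, from -1 to 1, then the finger opening in mm, from 0 to 94. In form: tx ty tz rx ry rz gripper; .... A call has 1 to 5 rows; each row is the pose to reach, as a shift and turn from the pose commanded when the call began, along the tool's axes at that moment; what a row does not reach only later rows make up. A row lasts 1/10 s, in which the tool goes at most 50 mm and 8.59 degrees, less where a joint would pass 70% of its speed; a pose out of reach is approached as far as the arm can. A call with a number of a shift or a turn outside -1 to 1 is refused whole. A call with a gripper value outside its range is refused whole. The fingers move at their own pace and stop on an object; the grip force is fixed at half the most. Time passes only in rows, so rows that repeat a pose let the fingers close. It gives the time, the measured TCP pose, the force, the opening and the grip force at its end, in the units of the state.
- robot.get_obs(): the state, without advancing time (a new reading comes with each control period).
- snapshot(name): name is "scene" or "top"; returns a dict with "img" (480x640x3 uint8, red, green, blue), "fx", "fy", "cx", "cy" (pixels), "D" ([k1, k2, p1, p2, k3] as OpenCV has them; the pictures are not rectified), "T" (4x4, takes a point from camera to world coordinates). Camera axes: x right, y up, looking along -z (the intrinsics and any distortion apply to the point x, -y, -z); pixel columns grow to the right and rows downward; lengths in m; the calibration is good to about 2 mm. A picture is of the moment at which its call begins. There is no depth.
- robot.close_job(): hands the job in; it is judged then, once.
Trained networks look in the newest picture that a camera, given by its name, has taken for a name from the list of things; names that differ only in an ending like _2 or _b are one class to them, and where a whole thing is asked for, a point or a joint stands for the part that bears it (a point fixed in the world has none). Each returns a list of dicts, best first, with "confidence" (0 to 1); they miss things now and then, are a little off and sometimes report something else, mostly with a low value. They report only what shows in the picture. A call takes as long as a camera call. They do not tell look-alikes from the thing itself.
- finder.look_for(camera, thing): "xy" ([column, row] in pixels, amid what is visible of it).
- finder.masks_of(camera, thing): "region" (480x640 bool, what is visible of it) and "xy" ([column, row] in pixels, amid what is visible of it).
- finder.landmark_of(camera, thing): "xy" ([column, row] in pixels: a listed point, or the origin of a listed thing).
The state is a dict: "time": time; "joint_positions": joint angles; "qvel": joint speeds; "joint_torque": joint torques, N m; "tool_pos": TCP position; "ee_rot": TCP orientation; "wrist_force": force on the tool from outside, world axes, zero at the start; "wrist_torque": the same for the moment, N m; "width": finger opening in m; "finger_force": force on a finger pad.
Only numpy, scipy, OpenCV 4.12 (cv2) and the standard library are available. Lean on these libraries where they do the work, as an engineer would, in place of code of your own. Each camera call takes 0.05 s, during which the arm holds its last target. There are 200 camera calls.

## Working session

There is one attempt and no reset: what is moved stays moved. The work goes in short steps, Python scripts to look and compute and a tool call to move; the robot and the scene stay as the last step left them, time stands still between calls to the robot, and variables do not carry over. Pictures are saved under pics/ and viewed, at most 10 in all, crops included, and the job is handed in when it is done.

Besides the shell and the picture viewer there is one more tool, called after "Call:" by a JSON object that holds its "fn" and its "kwargs". drive_tool: Moves the arm, as the interface text tells. Shift numbers are shares of 100 mm and turn numbers shares of 90 degrees, none past 1 either way. Its arguments: {"type":"object","properties":{"deltas":{"type":"string"}},"required":["deltas"]}

```bash
ls; mkdir -p pics
cat > h.py <<'E'
import numpy as np, cv2
from bench import robot, snapshot, finder
from scipy.spatial.transform import Rotation as R
def cam(s):
    return np.array([[s["fx"],0,s["cx"]],[0,s["fy"],s["cy"]],[0,0,1.]]),np.array(s["D"],float),np.array(s["T"])
def world(s,xy,z):
    K,D,T=cam(s)
    u=cv2.undistortPoints(np.array([[xy]],float),K,D)[0,0]
    d=T[:3,:3]@np.array([u[0],-u[1],-1]); o=T[:3,3]
    return o+d*(z-o[2])/d[2]
def pix(s,p):
    K,D,T=cam(s)
    q=T[:3,:3].T@(np.array(p,float)-T[:3,3]); q=q*[1,-1,-1]
    return cv2.projectPoints(q.reshape(1,1,3),np.zeros(3),np.zeros(3),K,D)[0].ravel()
def save(n,im): cv2.imwrite("pics/"+n+".png",cv2.cvtColor(im,cv2.COLOR_RGB2BGR))
E
python3 - <<'E'
from h import *
Z=dict(bell_top=.07,tweezers_grip=.035,tweezers_tip=.035,band_mid=.045,pointer=.049,tray_mid=.006)
S={}
for c in("scene","top"):
    S[c]=s=snapshot(c); save(c+"0",s["img"]); print(c,s["T"][:3,3].round(3))
    for t,z in Z.items():
        print(t,[(np.round(d["xy"],1).tolist(),world(s,d["xy"],z).round(4)[:2].tolist(),round(d["confidence"],2)) for d in finder.landmark_of(c,t)[:4]])
print(robot.get_obs())
E
```

```text
pics
scene [0.899 0.396 0.675]
bell_top [([479.0, 344.6], [0.4716, 0.2722], 0.69), ([377.3, 318.2], [0.5457, 0.1313], 0.62)]
tweezers_grip [([311.8, 270.0], [0.5311, -0.0416], 0.76), ([342.8, 152.2], [0.2172, -0.2737], 0.53)]
tweezers_tip [([278.2, 295.5], [0.6138, -0.0386], 0.61), ([454.3, 292.5], [0.3864, 0.1745], 0.58), ([329.6, 165.6], [0.2791, -0.256], 0.56)]
band_mid [([322.5, 395.4], [0.6895, 0.1559], 0.54), ([292.0, 279.5], [0.5774, -0.0428], 0.51)]
pointer [([455.0, 294.0], [0.3995, 0.1821], 0.74), ([335.6, 151.2], [0.2415, -0.2741], 0.68), ([275.5, 370.9], [0.7145, 0.0796], 0.64), ([287.6, 274.1], [0.5768, -0.0552], 0.56)]
tray_mid [([239.8, 222.5], [0.5331, -0.2704], 0.63), ([322.0, 394.1], [0.6756, 0.139], 0.3)]
top [ 0.242 -0.043  1.063]
bell_top [([142.3, 239.6], [0.4687, 0.2763], 0.71), ([219.2, 197.6], [0.5423, 0.1352], 0.44)]
tweezers_grip [([467.5, 385.7], [0.1843, -0.3001], 0.89), ([314.7, 202.3], [0.5355, -0.0411], 0.8), ([322.7, 183.2], [0.5729, -0.058], 0.27)]
tweezers_tip [([311.8, 165.1], [0.6105, -0.0385], 0.65), ([458.3, 352.8], [0.2425, -0.2889], 0.64)]
ban
[... 185 characters left out ...]
26], 0.58)]
{'time': 0.7, 'joint_positions': array([ 1.03290872e+00,  8.71726413e-02,  1.37067541e+00,  9.08255042e-07,
        1.68361974e+00, -1.03110430e-01]), 'qvel': array([ 0.00230647, -0.00050488, -0.00042484,  0.00096775, -0.00176603,
       -0.00053017]), 'joint_torque': array([-7.62685686e-04, -3.39911127e+01, -3.02517200e+01,  7.17066019e-02,
        2.34752259e-02,  1.70898807e-05]), 'tool_pos': array([0.23168388, 0.49884303, 0.20553333]), 'ee_rot': array([3.14146837e+00, 1.19532004e-05, 2.70681558e+00]), 'wrist_force': array([-0.54655224,  0.25862006,  0.06976978]), 'wrist_torque': array([-0.06312202,  0.01991044, -0.0225773 ]), 'finger_force': 0.0, 'width': 0.09424020962552075}
```

View pics/scene0.png

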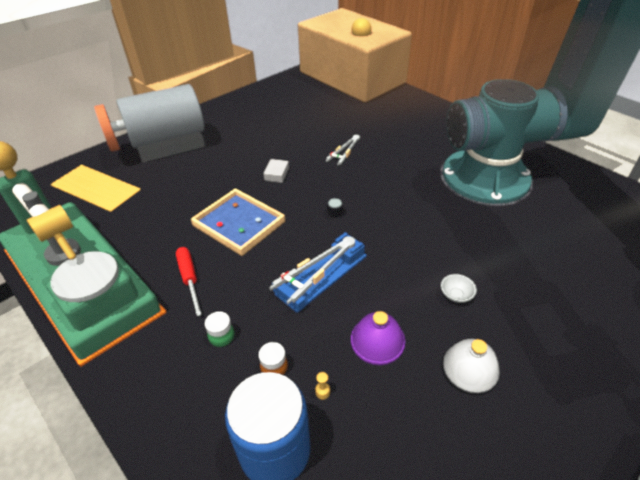

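View pics/top0.png

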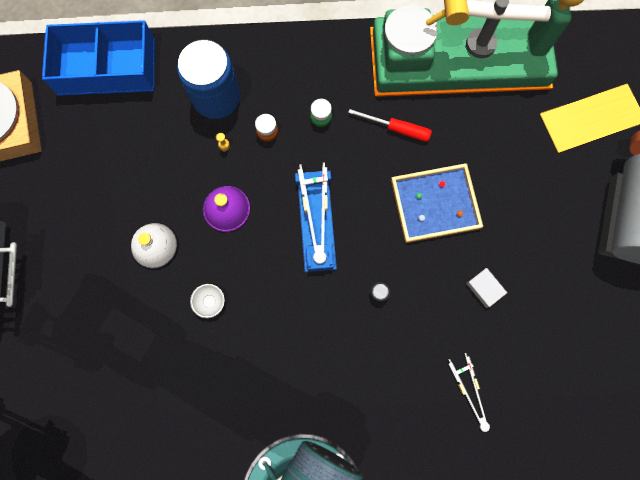

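Scene: silver bell button (479,347) against a purple look-alike (380,318). The big tweezers lie on the blue rest at (312,270), and the small ones are at (343,150). In the top view these are bell (144,239), purple (221,200), big (314,205) and small (468,390). I choose the silver bell and the large tweezers on the rest, and check them in one close crop.

Run:
```python
from h import *
a=cv2.imread("pics/scene0.png"); b=cv2.imread("pics/top0.png")
f=lambda im,x,y,w,h:cv2.resize(im[y:y+h,x:x+w],(400,int(400*h/w)),interpolation=cv2.INTER_CUBIC)
x=np.vstack([np.hstack([f(a,262,228,120,84),f(b,275,155,80,56)]),np.hstack([f(a,440,320,80,80),f(b,270,205,80,80)])])
print(x.shape); cv2.imwrite("pics/crop1.png",x[:600])
s=snapshot("top")
for uv in [(302,176),(327,164),(319.5,257),(303,163),(324,163)]: print(uv,world(s,uv,.037).round(4))
print(s["fx"])
```

```text
(680, 800, 3)
(302, 176) [ 0.5885 -0.0188  0.037 ]
(327, 164) [ 0.6107 -0.068   0.037 ]
(319.5, 257) [ 0.4287 -0.0458  0.037 ]
(303, 163) [ 0.6148 -0.0217  0.037 ]
(324, 163) [ 0.613  -0.0623  0.037 ]
558.1061378853863
```

View pics/crop1.png

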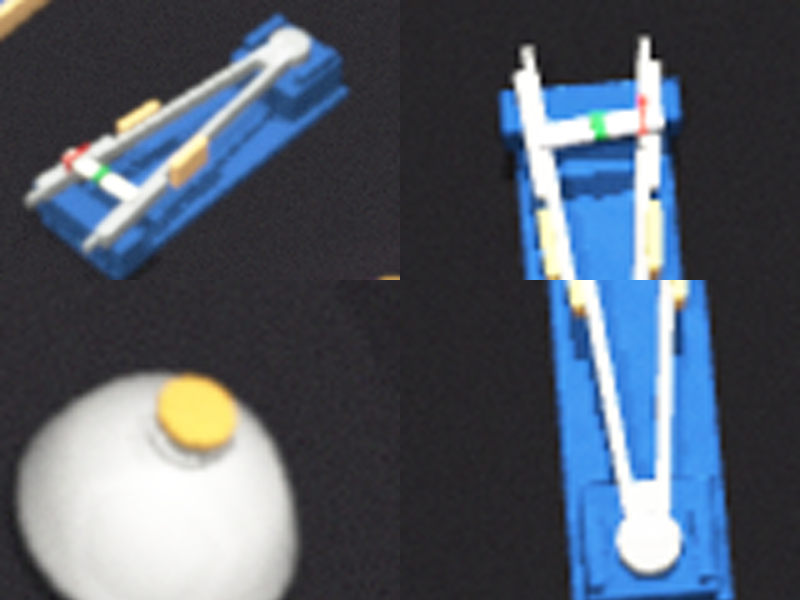

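The crop shows a white/silver dome with a brass button, and the large tweezers on the rest. In the top view the rear end is at about (320,257), the tips at (300,164) and (324,163), and the band at about (315,180). The tweezers' yaw is about +0.04 and the grip is at about (0.533,-0.042). The band is about 21.6 mm from the +y arm, which gives a target opening of about 32.6 mm.

Bell first, with closed fingers, turning the tool to the tweezers' yaw on the way.

Call:
{"fn": "drive_tool", "kwargs": {"deltas": "-0.97 -0.32 0 0 0 -0.3 0;-0.97 -0.32 0 0 0 -0.3 0;-0.97 -0.32 0 0 0 -0.3 0;-0.97 -0.32 0 0 0 -0.3 0"}}

```text
time: 1.15
tool_pos: [0.3078, 0.4275, 0.2056]
ee_rot: [-3.141, 0.001, -3.105]
wrist_force: [-0.2, 0.7, -0.1]
width: 0.0656
finger_force: 0.0
```

Call:
{"fn": "drive_tool", "kwargs": {"deltas": "-0.78 -0.80 0.3 0 0 0 0;-0.78 -0.80 0.3 0 0 0 0;-0.78 -0.80 0.3 0 0 0 0"}}

```text
time: 1.45
tool_pos: [0.3888, 0.3489, 0.1739]
ee_rot: [-3.139, -0.001, -3.109]
wrist_force: [0.3, -0.1, 0.6]
width: 0.0415
finger_force: 0.0
```

Call:
{"fn": "drive_tool", "kwargs": {"deltas": "-0.78 -0.80 0.7 0 0 0 0;-0.78 -0.80 0.7 0 0 0 0;-0.78 -0.80 0.7 0 0 0 0;-0.78 -0.80 0.7 0 0 0 0"}}

```text
time: 1.85
tool_pos: [0.468, 0.272, 0.1022]
ee_rot: [-3.139, -0.005, -3.11]
wrist_force: [0.6, 0.2, -0.2]
width: 0.0095
finger_force: 0.0
```

Call:
{"fn": "drive_tool", "kwargs": {"deltas": "-0.01 0.02 0.2 0 0 0 0;-0.01 0.02 0.28 0 0 0 0;-0.01 0.02 0.3 0 0 0 0;-0.01 0.02 0.3 0 0 0 0"}}

```text
time: 2.25
tool_pos: [0.4684, 0.2776, 0.076]
ee_rot: [3.141, 0.0, -3.104]
wrist_force: [-0.4, 0.0, 0.9]
width: 0.0007
finger_force: 0.0
```

Run:
```python
from h import *
s=snapshot("scene");print(finder.landmark_of("scene","bell_top")[:2])
save("bell",cv2.resize(s["img"][270:410,420:540],(600,700))[:600])
```

```text
[{'xy': [477.8, 343.7], 'confidence': 0.52}, {'xy': [238.6, 221.6], 'confidence': 0.23}]
```

View pics/bell.png

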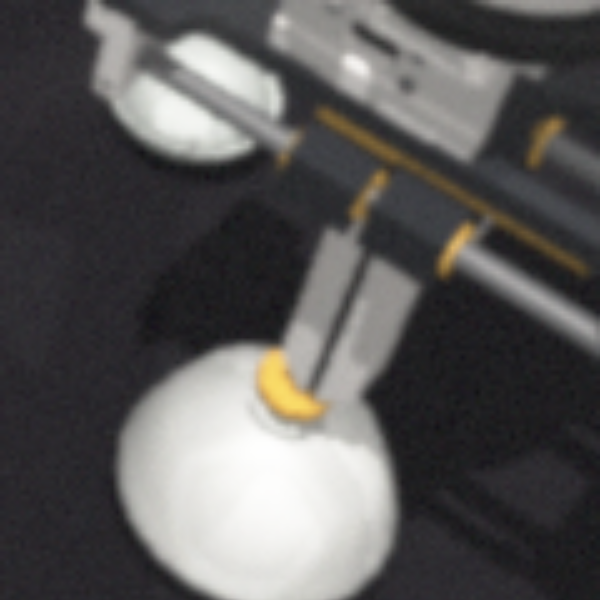

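The closed fingers hover just above the brass button at crop (300,380), about 5 mm toward the image right. I shift by (+3,-5) mm and press.

Call:
{"fn": "drive_tool", "kwargs": {"deltas": "-0.04 -0.05 0 0 0 0 0;-0.04 -0.05 0.05 0 0 0 0;-0.04 -0.05 0.09 0 0 0 0;-0.04 -0.05 0.11 0 0 0 0;-0.04 -0.05 0.11 0 0 0 0"}}

```text
time: 2.85
tool_pos: [0.4739, 0.2719, 0.0651]
ee_rot: [3.141, 0.002, -3.105]
wrist_force: [2.7, -0.9, 4.1]
width: 0.0008
finger_force: 1.9
```

Call:
{"fn": "drive_tool", "kwargs": {"deltas": "0 0 0.03 0 0 0 0;0 0 0.04 0 0 0 0;0 0 0.04 0 0 0 0"}}

```text
time: 3.15
tool_pos: [0.474, 0.272, 0.0631]
ee_rot: [3.141, 0.003, -3.105]
wrist_force: [-0.6, -2.1, 11.3]
width: 0.0003
finger_force: 5.9
```

The force of 11 N at z = 63 mm is well above 4.7 N, so the button is at its stop. One small extra push, then I lift off and head to the tweezers.

Call:
{"fn": "drive_tool", "kwargs": {"deltas": "0 0 0.015 0 0 0 0;0 0 0.015 0 0 0 0;0 0 0.015 0 0 0 0"}}

```text
time: 3.45
tool_pos: [0.4741, 0.272, 0.063]
ee_rot: [3.141, 0.003, -3.105]
wrist_force: [-2.9, -4.0, 17.1]
width: 0.0001
finger_force: 8.5
```

Call:
{"fn": "drive_tool", "kwargs": {"deltas": "0 0 -0.35 0 0 0 0;0 0 -0.7 0 0 0 0;0 0 -0.8 0 0 0 80"}}

```text
time: 3.75
tool_pos: [0.4742, 0.2728, 0.1425]
ee_rot: [3.139, 0.005, -3.105]
wrist_force: [1.0, -0.8, -0.6]
width: 0.0052
finger_force: 0.0
```

Call:
{"fn": "drive_tool", "kwargs": {"deltas": "-0.12 -0.5 0 0 0 0 80;-0.15 -1 0 0 0 0 80"}}

```text
time: 3.95
tool_pos: [0.4912, 0.174, 0.1376]
ee_rot: [-3.142, -0.001, -3.101]
wrist_force: [0.8, 0.3, 0.3]
width: 0.0211
finger_force: 0.0
```

Call:
{"fn": "drive_tool", "kwargs": {"deltas": "-0.08 -0.5 0 0 0 0 80;-0.16 -1 0 0 0 0 80"}}

```text
time: 4.15
tool_pos: [0.5097, 0.0745, 0.1369]
ee_rot: [3.141, -0.003, -3.104]
wrist_force: [1.7, 0.1, 0.1]
width: 0.037
finger_force: 0.0
```

Call:
{"fn": "drive_tool", "kwargs": {"deltas": "-0.08 -0.5 0 0 0 0 80;-0.16 -0.95 0 0 0 0 80;-0.16 -1 0 0 0 0 80"}}

```text
time: 4.45
tool_pos: [0.5299, -0.0279, 0.1366]
ee_rot: [-3.141, -0.004, -3.111]
wrist_force: [0.1, 0.7, -0.2]
width: 0.0615
finger_force: 0.0
```

Run:
```python
from h import *
o=robot.get_obs(); print(o["tool_pos"],o["ee_rot"],o["width"])
s=snapshot("scene")
for t,z in dict(tweezers_grip=.035,tweezers_tip=.035,band_mid=.045,pointer=.049,tray_mid=.006).items():
    print(t,[(np.round(d["xy"],1).tolist(),world(s,d["xy"],z).round(4)[:2].tolist(),round(d["confidence"],2)) for d in finder.landmark_of("scene",t)[:3]])
```

```text
[ 0.529944   -0.02789033  0.13658639] [-3.14076623 -0.00361347 -3.11133916] 0.06154608808104694
tweezers_grip [([311.7, 272.4], [0.5352, -0.0374], 0.8), ([345.2, 150.7], [0.2084, -0.2741], 0.77)]
tweezers_tip [([273.6, 293.2], [0.6163, -0.0483], 0.89), ([332.6, 163.3], [0.2675, -0.2577], 0.63), ([215.8, 336.9], [0.741, -0.0432], 0.57)]
band_mid [([291.5, 277.0], [0.5742, -0.0479], 0.55)]
pointer [([286.4, 274.3], [0.5787, -0.0563], 0.86), ([331.8, 155.3], [0.26, -0.2681], 0.38)]
tray_mid [([238.4, 220.0], [0.5305, -0.2791], 0.92)]
```

Call:
{"fn": "drive_tool", "kwargs": {"deltas": "-0.03 -0.14 0 0 0 0 84;-0.03 -0.14 0.3 0 0 0 84;-0.03 -0.14 0.6 0 0 0 84;-0.03 -0.14 0.75 0 0 0 84;-0.03 -0.14 0.75 0 0 0 84"}}

```text
time: 5.25
tool_pos: [0.532, -0.0369, 0.061]
ee_rot: [3.141, -0.006, -3.104]
wrist_force: [-0.7, 0.3, -0.3]
width: 0.0837
finger_force: 0.0
```

Run:
```python
from h import *
s=snapshot("scene")
save("tw1",cv2.resize(s["img"][220:320,250:390],(784,560),interpolation=cv2.INTER_CUBIC))
```

```text
(no output)
```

View pics/tw1.png

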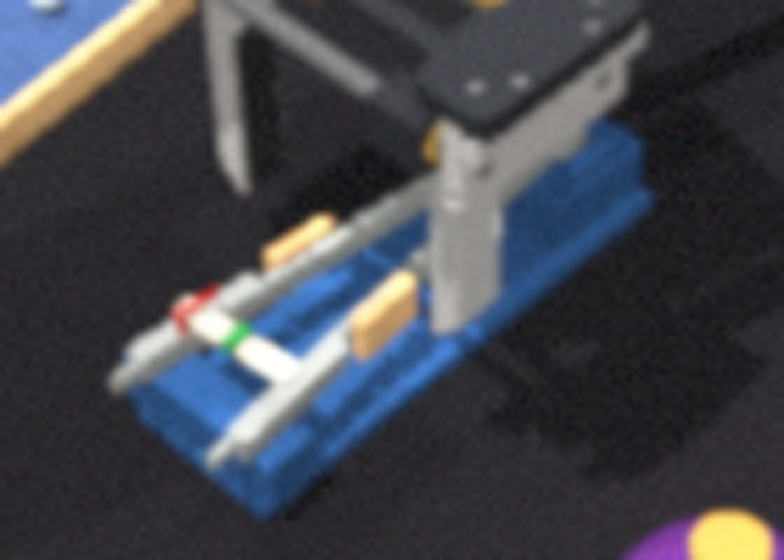

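Run:
```python
from h import *
s=snapshot("scene")
print("cheek+",world(s,(319.3,276.3),.035),"cheek-",world(s,(303.2,262.5),.043))
print("finger tips obs +",world(s,(332.5,278.5),.061),"-",world(s,(292.7,253.5),.061))
p=robot.get_obs()["tool_pos"]; print(p,pix(s,p+[0,.046,0]),pix(s,p-[0,.046,0]))
print("arm+ at bar",world(s,(301,285),.037),"band",world(s,(292,280),.046),"needle",world(s,(285,275),.049))
```

```text
cheek+ [ 0.5316287  -0.02061984  0.035     ] cheek- [ 0.53452907 -0.06111848  0.043     ]
finger tips obs + [0.53350982 0.01615113 0.061     ] - [ 0.54377976 -0.07846575  0.061     ]
[ 0.5343345  -0.03724457  0.06436454] [329.21095028 275.19522221] [294.77810368 248.3297286 ]
arm+ at bar [ 0.57025019 -0.02720495  0.037     ] band [ 0.57870799 -0.04116718  0.046     ] needle [ 0.58155328 -0.05681163  0.049     ]
```

Pads straddle the cheeks: the cheek midpoint is about (0.533,-0.041) and the commanded tool is at about (0.5345,-0.040). I go down 47 mm and close.

Call:
{"fn": "drive_tool", "kwargs": {"deltas": "0.01 -0.01 0.2 0 0 0 84;0.01 -0.01 0.4 0 0 0 84;0.01 -0.01 0.47 0 0 0 84;0.01 -0.01 0.47 0 0 0 60;0.01 -0.01 0.47 0 0 0 50"}}

```text
time: 5.85
tool_pos: [0.5342, -0.0385, 0.0185]
ee_rot: [-3.141, 0.003, -3.105]
wrist_force: [0.1, 0.3, -0.3]
width: 0.0713
finger_force: 0.0
```

Call:
{"fn": "drive_tool", "kwargs": {"deltas": "0 0 0 0 0 0 44;0 0 0 0 0 0 40;0 0 0 0 0 0 36;0 0 0 0 0 0 32.6;0 0 0 0 0 0 32.6"}}

```text
time: 6.35
tool_pos: [0.5339, -0.0387, 0.0178]
ee_rot: [-3.141, 0.002, -3.105]
wrist_force: [0.3, -2.1, 2.7]
width: 0.0338
finger_force: 7.9
```

Call:
{"fn": "drive_tool", "kwargs": {"deltas": "0 0 0 0 0 0 32.6;0 0 0 0 0 0 32.6;0 0 0 0 0 0 32.6"}}

```text
time: 6.65
tool_pos: [0.5339, -0.0386, 0.0178]
ee_rot: [-3.141, 0.002, -3.105]
wrist_force: [1.0, -0.9, 5.5]
width: 0.0327
finger_force: 8.8
```

Run:
```python
from h import *
s=snapshot("scene")
save("tw2",cv2.resize(s["img"][235:315,255:367],(784,560),interpolation=cv2.INTER_CUBIC))
```

```text
(no output)
```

View pics/tw2.png

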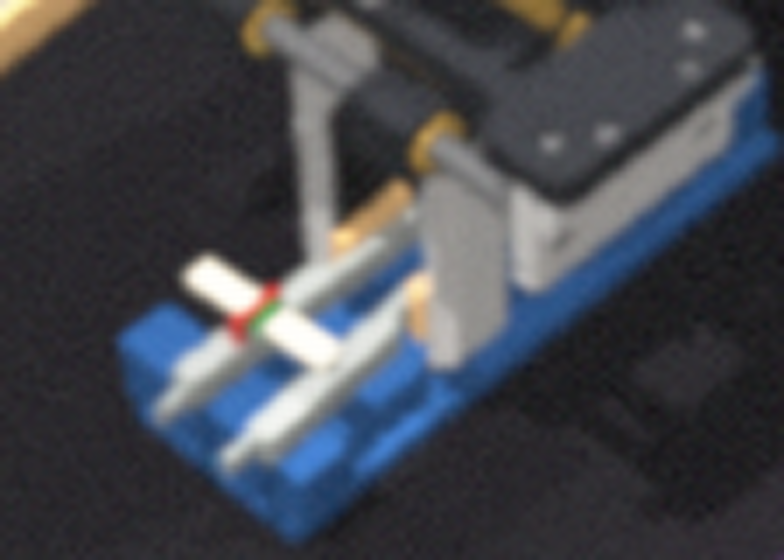

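The pointer (crop 255,312) stands over the far part of the green band (crop 265,318). The needle sits higher than the bar, so parallax shifts it towards -y by up to about 2 mm. I measure the profile along the bar, then lift.

```bash
cat > prof.py <<'E'
from h import *
def prof(s,a,b,n=46):  # sample along bar between pixels a (-y end) and b (+y end)
    xs=np.linspace(a[0],b[0],n).astype(np.float32); ys=np.linspace(a[1],b[1],n).astype(np.float32)
    v=sum(cv2.remap(s["img"].astype(np.float32),(xs+dx)[None],(ys+dy)[None],1)[0] for dx,dy in((0,0),))
    L=np.linalg.norm(world(s,a,.045)-world(s,b,.045))*1000
    for i in range(n): print(round(L*i/(n-1),1),v[i].astype(int).tolist())
E
python3 - <<'E'
from prof import *
s=snapshot("scene")
f=lambda x,y:(255+x/7,235+y/7)
prof(s,f(195,268),f(345,362),32)
print(world(s,f(195,268),.045),world(s,f(345,362),.045))
E
```

```text
0.0 [240, 236, 225]
1.6 [251, 249, 242]
3.3 [253, 252, 248]
4.9 [253, 252, 248]
6.6 [253, 252, 249]
8.2 [254, 253, 249]
9.9 [254, 253, 249]
11.5 [253, 252, 248]
13.2 [253, 252, 247]
14.8 [253, 251, 245]
16.5 [253, 241, 231]
18.1 [246, 202, 187]
19.8 [215, 152, 123]
21.4 [158, 147, 91]
23.1 [142, 174, 115]
24.7 [182, 210, 167]
26.4 [236, 240, 221]
28.0 [250, 250, 241]
29.7 [254, 253, 248]
31.3 [254, 253, 249]
33.0 [253, 252, 249]
34.6 [254, 253, 249]
36.3 [253, 253, 249]
37.9 [254, 253, 249]
39.6 [253, 252, 249]
41.2 [253, 252, 249]
42.9 [253, 252, 247]
44.5 [250, 248, 241]
46.2 [236, 233, 223]
47.8 [219, 218, 208]
49.5 [214, 215, 208]
51.1 [205, 208, 203]
[ 0.57965535 -0.06557971  0.045     ] [ 0.57282037 -0.0148997   0.045     ]
```

Call:
{"fn": "drive_tool", "kwargs": {"deltas": "0 0 -0.1 0 0 0 32.6;0 0 -0.25 0 0 0 32.6;0 0 -0.45 0 0 0 32.6;0 0 -0.65 0 0 0 32.6;0 0 -0.8 0 0 0 32.6"}}

```text
time: 7.25
tool_pos: [0.5325, -0.0379, 0.0976]
ee_rot: [3.141, -0.001, -3.105]
wrist_force: [0.4, 0.4, -0.5]
width: 0.0328
finger_force: 7.0
```

```bash
cat > cent.py <<'E'
from h import *
def cent(s,img,box,z=.045):
    x0,y0,x1,y1=box; c=img[y0:y1,x0:x1].astype(float); r,g,b=c[...,0],c[...,1],c[...,2]
    yy,xx=np.mgrid[y0:y1,x0:x1]; o={}
    for n,w in(("red",r-np.maximum(g,b)-40),("green",g-np.maximum(r,b)-8)):
        w=np.clip(w,0,None); o[n]=np.array([(xx*w).sum(),(yy*w).sum()])/max(w.sum(),1e-9)
        o[n+"W"]=world(s,o[n],z); o[n+"n"]=(w>0).sum()
    print({k:np.round(v,4) for k,v in o.items()},"dy mm",round((o["greenW"]-o["redW"])[1]*1000,2))
E
python3 - <<'E'
from cent import *
ld=lambda n:cv2.imread("pics/"+n+".png")[...,::-1]
s=snapshot("scene"); t=snapshot("top")
cent(s,ld("scene0"),(270,260,310,300)); cent(t,ld("top0"),(296,168,334,190))
p=pix(s,[.575,-.04,.125]); print(p)
x,y=p.astype(int)
save("tw3",cv2.resize(s["img"][y-40:y+40,x-45:x+67],(784,560),interpolation=cv2.INTER_CUBIC)); print(x-45,y-40)
E
```

```text
{'red': array([284.2196, 274.0008]), 'redW': array([ 0.579 , -0.0625,  0.045 ]), 'redn': np.int64(32), 'green': array([291.7793, 279.496 ]), 'greenW': array([ 0.5777, -0.043 ,  0.045 ]), 'greenn': np.int64(29)} dy mm 19.49
{'red': array([323.0229, 177.525 ]), 'redW': array([ 0.581, -0.059,  0.045]), 'redn': np.int64(12), 'green': array([314.2573, 179.9558]), 'greenW': array([ 0.5769, -0.0421,  0.045 ]), 'greenn': np.int64(19)} dy mm 16.92
[291.03473463 248.34661033]
246 208
```

View pics/tw3.png

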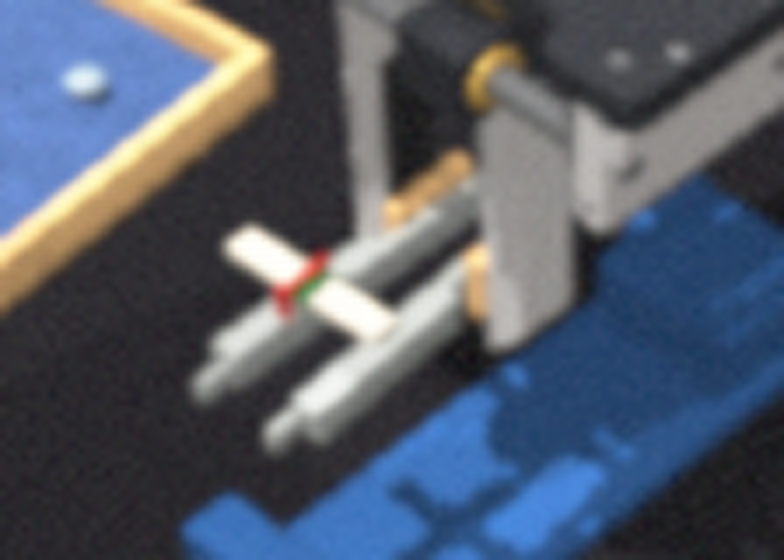

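Lifted level: needle (crop 300,285), green (315,290). The open-state comparison calibrates the parallax at about 2.6 mm, so the best opening is about 32.2 mm. I squeeze slightly more and carry to the tray.

Call:
{"fn": "drive_tool", "kwargs": {"deltas": "0.04 -0.1 0 0 0 0 32;0.12 -0.3 0 0 0 0 32;0.2 -0.53 0 0 0 0 32;0.3 -0.77 0 0 0 0 32"}}

```text
time: 7.75
tool_pos: [0.5042, -0.1171, 0.095]
ee_rot: [3.14, -0.003, -3.104]
wrist_force: [-0.0, 0.0, 0.2]
width: 0.0324
finger_force: 7.2
```

Call:
{"fn": "drive_tool", "kwargs": {"deltas": "0.1 -0.26 0 0 0 0 32;0.2 -0.52 0 0 0 0 32;0.3 -0.77 0 0 0 0 32"}}

```text
time: 8.05
tool_pos: [0.4767, -0.1954, 0.095]
ee_rot: [3.14, -0.003, -3.106]
wrist_force: [1.0, 0.6, -0.6]
width: 0.0324
finger_force: 7.2
```

Call:
{"fn": "drive_tool", "kwargs": {"deltas": "0.1 -0.26 0 0 0 0 32;0.2 -0.5 0 0 0 0 32;0.27 -0.68 0 0 0 0 32;0.3 -0.77 0 0 0 0 32;0.3 -0.77 0 0 0 0 32"}}

```text
time: 8.55
tool_pos: [0.4503, -0.2731, 0.0956]
ee_rot: [3.14, -0.002, -3.107]
wrist_force: [-0.4, 0.6, -0.4]
width: 0.0319
finger_force: 7.2
```

Run:
```python
from cent import *
o=robot.get_obs(); print(o["tool_pos"],o["ee_rot"],o["width"])
s=snapshot("scene"); p=o["tool_pos"]+[.045,0,.029]; x,y=pix(s,p).astype(int); print(x,y)
cent(s,s["img"],(x-16,y-12,x+14,y+14),z=p[2])
x0,y0=max(x-70,0),max(y-55,0)
save("tw4",cv2.resize(s["img"][y0:y0+100,x0:x0+140],(784,560),interpolation=cv2.INTER_CUBIC)); print(x0,y0)
g=o["tool_pos"]+[0,0,.019]
for c in("scene","top"):
  t=snapshot(c)
  print([(k,[(world(t,d["xy"],g[2]+(.014 if k=="pointer" else 0)).round(3)[:2].tolist(),round(d["confidence"],2)) for d in finder.landmark_of(c,k)[:2]]) for k in("tweezers_tip","pointer","tweezers_grip")])
```

```text
[ 0.45030879 -0.27307754  0.09558812] [ 3.13986955e+00 -2.00823491e-03 -3.10730116e+00] 0.031913092611314406
245 169
{'red': array([244.4216, 168.3716]), 'redW': array([ 0.4952, -0.278 ,  0.1246]), 'redn': np.int64(25), 'green': array([245.    , 170.6364]), 'greenW': array([ 0.4989, -0.2709,  0.1246]), 'greenn': np.int64(3)} dy mm 7.04
175 114
[('tweezers_tip', [([0.53, -0.26], 0.78), ([0.345, -0.175], 0.71)]), ('pointer', [([0.495, -0.273], 0.81), ([0.335, -0.19], 0.66)]), ('tweezers_grip', [([0.454, -0.259], 0.83), ([0.31, -0.19], 0.76)])]
[('tweezers_tip', [([0.239, -0.269], 0.66), ([0.648, -0.182], 0.26)]), ('pointer', [([0.223, -0.283], 0.7)]), ('tweezers_grip', [([0.189, -0.278], 0.64), ([0.451, -0.272], 0.41)])]
```

View pics/tw4.png

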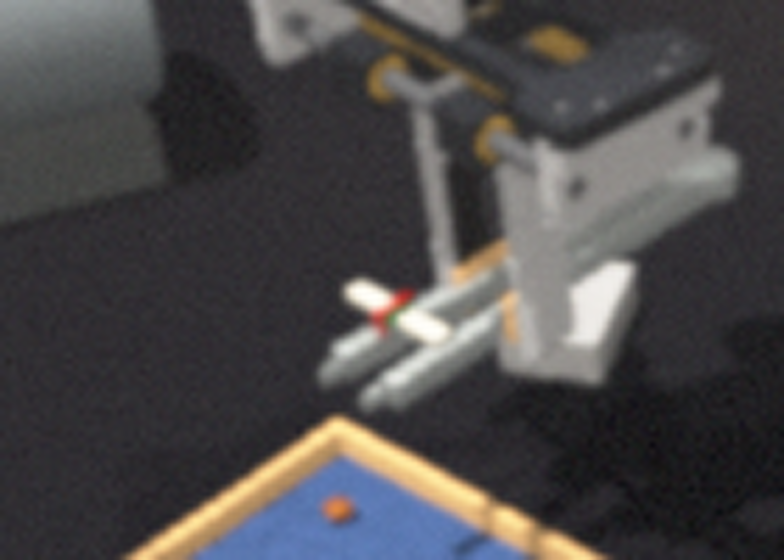

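Run:
```python
from h import *
from prof import prof
s=snapshot("scene")
f=lambda x,y:(175+x/5.6,114+y/5.6)
a,b=f(335,283),f(460,338)
for off in (0,3): print("off",off); prof(s,f(335-off*.5,283+off),f(460-off*.5,338+off),30)
t=snapshot("top")
save("fin",t["img"][120:320,330:530].repeat(3,0).repeat(3,1))
```

```text
off 0
0.0 [63, 61, 62]
2.4 [113, 110, 104]
4.7 [176, 172, 160]
7.1 [228, 224, 209]
9.4 [247, 244, 234]
11.8 [250, 247, 239]
14.1 [251, 249, 242]
16.5 [252, 251, 244]
18.8 [251, 248, 241]
21.2 [251, 242, 232]
23.5 [248, 223, 207]
25.9 [230, 178, 159]
28.2 [188, 134, 107]
30.6 [145, 130, 89]
32.9 [152, 165, 123]
35.3 [198, 209, 178]
37.6 [241, 242, 227]
40.0 [250, 248, 239]
42.4 [251, 250, 243]
44.7 [252, 251, 245]
47.1 [252, 251, 244]
49.4 [251, 250, 244]
51.8 [252, 251, 245]
54.1 [250, 248, 240]
56.5 [244, 241, 231]
58.8 [234, 229, 218]
61.2 [207, 204, 193]
63.5 [200, 201, 194]
65.9 [199, 202, 196]
68.2 [182, 185, 180]
off 3
0.0 [62, 61, 62]
2.3 [97, 94, 90]
4.7 [156, 151, 140]
7.0 [214, 209, 195]
9.4 [230, 225, 213]
11.7 [242, 238, 227]
14.1 [245, 243, 232]
16.4 [244, 241, 232]
18.8 [247, 240, 230]
21.1 [247, 228, 215]
23.5 [240, 192, 177]
25.8 [217, 146, 127]
28.2 [168, 118, 88]
30.5 [139, 133, 95]
32.9 [160, 174, 138]
35.2 [218, 223, 197]
37.6 [242, 242, 228]
39.9 [250, 249, 241]
42.3 [252, 251, 245]
44.6 [253, 251, 246]
47.0 [253, 252, 247]
49.3 [252, 251, 246]
51.7 [252, 251, 245]
54.0 [252, 251, 244]
56.4 [247, 245, 236]
58.7 [229, 224, 212]
61.1 [207, 205, 193]
63.4 [197, 198, 190]
65.8 [191, 193, 189]
68.1 [169, 172, 166]
```

View pics/fin.png

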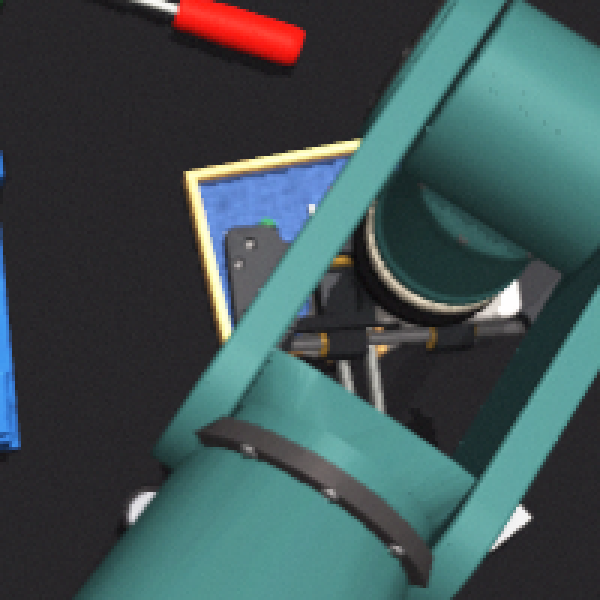

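The top view shows a tip at crop (312,210), over the blue lining. I settle, check level by projection, then hand in.

Call:
{"fn": "drive_tool", "kwargs": {"deltas": "0 0 0 0 0 0 32;0 0 0 0 0 0 32;0 0 0 0 0 0 32;0 0 0 0 0 0 32"}}

```text
time: 9.5
tool_pos: [0.4516, -0.2725, 0.097]
ee_rot: [3.142, 0.0, -3.105]
wrist_force: [-0.2, 0.4, -0.7]
width: 0.0319
finger_force: 7.2
```

Run:
```python
from h import *
s=snapshot("scene"); g=np.array([.453,-.276,.115]); r=R.from_euler("z",.037)
f=lambda p:((p-[175,114])*5.6).round()
print("rear",f(pix(s,g+r.apply([-.095,0,0]))),"tips",f(pix(s,g+r.apply([.08,.011,0]))),f(pix(s,g+r.apply([.08,-.011,0]))))
print(f(pix(s,g+r.apply([-.095,0,.01]))))
```

```text
rear [676. 177.] tips [333. 390.] [295. 364.]
[674. 155.]
```

Run:
```python
from h import *
from scipy.optimize import least_squares
s=snapshot("scene")
def fit(rear,t1,t2,half,g0,fixz):
    ob=np.array([rear,t1,t2])
    def res(v):  # x,y,yaw,pitch(tips down +); z fixed
        g=np.array([v[0],v[1],fixz]); r=R.from_euler("zy",[v[2],v[3]])
        return np.concatenate([pix(s,g+r.apply(q)) for q in([-.095,0,.006],[.08,half,0],[.08,-half,0])])-ob.ravel()
    o=least_squares(res,[*g0,.037,0],x_scale=[.01,.01,.1,.1]); print(o.x.round(4),np.degrees(o.x[3]).round(2),o.cost.round(2))
c=lambda x,y,k,x0,y0:(x0+x/k,y0+y/k)
fit(c(288,45,3.333,262,228),c(92,248,3.333,262,228),c(32,198,3.333,262,228),.019,(.533,-.042),.035)
fit(c(715,170,5.6,175,114),c(370,400,5.6,175,114),c(328,375,5.6,175,114),.0105,(.453,-.276),.115)
```

```text
[ 0.5295 -0.0394  0.0286  0.0076] 0.43 6.24
[ 0.4467 -0.2622  0.0129  0.0199] 1.14 0.33
```

```bash
python3 -c "
from bench import robot
print(robot.close_job())"
```

```text
the job is handed in; nothing more can be done
None
```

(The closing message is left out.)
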